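Return the spare fuses and offer up the fuse-box cover

TASK

We are closing up the fuse box: put the loose red fuse and the loose blue fuse back into the stock bins of their own colour. Then lift the dark grey cover by its raised middle, carry it over the bins without knocking them, and hold it level, centred and square over the open fuse box with its lower edge about 10 mm above the rim, never touching the box, so that I can check the seal all round. Finish there still holding the cover quite still, and leave the bins and the other things on the bench where they stand.

Things in the scene. Friction and masses are not known exactly. Their poses are not given: they have to be found in the camera images.
- fuse_red: Loose red blade fuse lying flat on the bench, 12 g. Origin: centre of the underside of its plastic head, a block 19 mm (x) by 29 mm (y) by 8.6 mm high. Two metal blades stick out along its +x to 24 mm from the origin, and a small lip 3 mm along -x. z is up. Grip it across y (29 mm), at the head.
- fuse_blue: Loose blue blade fuse, same shape, size and frame as the red one.
- bin_red: Red open stock bin, loose, 0.5 kg, 130 mm (x) by 90 mm (y), walls and floor 3 mm. Origin: centre of its underside; x points to its back, z up. Back and rear sides 70 mm high; front wall (-x end) and front 40 mm of the sides 34 mm high. Two red fuses are fixed flat on the floor of its back half. A fuse let go about 40 mm above the floor drops in.
- bin_blue: Blue stock bin, same shape and frame, two blue stock fuses in it. The three bins stand side by side in a row across the bench, about 103 mm apart, in any order of colours, between the cover and the fuse box.
- bin_yellow: Yellow stock bin, same shape and frame, two yellow stock fuses in it; nothing is to go into it.
- cover: Dark grey hollow cover, loose, 0.11-0.23 kg, 184 mm (x) by 114 mm (y), right way up on its lower edge. Origin: centre of the plane of the lower edge; z up. Flat flange, top at z = 15 mm; from it rises the raised middle, 150 mm (x) by 54 mm (y), upright walls, flat top at z = 43 mm. Grip this across y at the origin, fingertips at about z = 19 mm. Either way round (half a turn) fits the box.
- fusebox: Black open fuse and relay box, fixed to the bench by four feet, 176 mm (x) by 106 mm (y). Origin: centre of its underside; z up; rim 62 mm high all round, nothing inside rises above it. Three cable glands on its +x end. Cover and fuse box lie on opposite sides of the bins; either may be on the left.
- rim (a point): Centre of the rim plane of the fuse box, 62 mm above the bench; axes as the fuse box. The cover's origin belongs about 10 mm above this point, long sides parallel.
- spray_can: Green-labelled spray can standing beyond the bins, 52 mm diameter, 150 mm high; origin at the centre of its underside. Leave alone.
- carton: Small cardboard carton beyond the bins, 70 x 95 x 50 mm; origin at the centre of its underside. Leave alone.
- tape: Roll of white insulating tape lying beyond the bins, 60 mm diameter, 19 mm high; origin at the centre of its underside. Leave alone.
Things that resemble listed ones, but are neither listed nor needed, are in the scene too. Several things have the shape of the fuse_blue; the one meant has the colours described above.

How it is judged:
By the outcome, as a careful person would: the job done as asked, in the order asked, and still so for the second after the job is handed in, while the arm keeps its last pose, push and grip.
It also fails if it takes over 69 s, if anything falls off the work surface, if the arm or the gripper's body presses on something with over 40 N, if the wrist force passes 120 N, or if a joint passes its speed limit or range.

ROBOT

A 6-joint arm with a two-finger parallel gripper is mounted at the origin on the work surface. World frame = base frame: x ahead of the robot, y to its left, z up, the work surface at z = 0. Lengths are in mm, angles in rad, forces in N, time in s.
With the tool pointing down it reaches from about 325 to 750 mm from the base axis. Payload 7.6 kg.
Tool frame: the origin (TCP) lies midway between the tips of the shut fingers; the grasp point (between the pads) lies 19 mm behind it; y points along the fingers, z is the direction in which the jaws open and shut, and the axes are right-handed (so a half turn about y gives the same grasp; the last joint's range is limited). The gripper opens to 85 mm and grips with 20 to 120 N. Pads are 22 mm wide; open, the fingers measure 114 mm over their backs; the gripper's body (76 mm by 85 mm) begins 54 mm behind the grasp point. The pads swing forward as they close: fully open they stand 13 mm farther back than shut.
Start: joints at [1.107, 0.052, 1.401, -0, 1.689, -0.07], TCP at [201.429, 484.843, 231.323] pointing down, gripper open.
Joint ranges: [-2.9, 2.9], [-0.91, 2.17], [0.12, 2.37], [-1.06, 4.2], [0.26, 2.73], [-2.93, 2.93]. Speed limits (rad/s): [2.57, 2.57, 3.01, 3.14, 3.14, 3.14].

INTERFACE

Orientations are given as a 3x3 rotation matrix whose columns are the frame's x, y, z axes.
In Python, from cell import env, imaging, sensors gives the robot as it stands. The module is installed in compiled form; this text tells all that it offers. Calls block until the motion is done:
- env.move_pose(position, orientation): joint-space move of the TCP to a pose.
- env.line_to(position, velocity=150, frame=None, guard=None): straight line of the TCP; frame=None keeps the orientation; velocity is the mean speed in mm/s. With guard (N) it stops when the force on the tool has changed by that much, and returns True; else False.
- env.move_j(angles): joint-space move.
- env.let_go() and env.close_gripper(strength=None): open the fingers fully, or close them until they stop; strength is the grip in N (None keeps the last).
- env.dwell(seconds).
- env.solve_ik(position, orientation): joint angles nearest the present ones, or None.
- imaging.read_camera(name): name is "side" or "top"; returns a dict with "pixels" (400x640x3 uint8, blue, green, red), "K" (3x3 intrinsics, pixels), "distortion" ([k1, k2, p1, p2, k3] as OpenCV has them; the pictures are not rectified), "view" (4x4, takes a point from world to camera coordinates). Camera axes: x right, y up, looking along -z (the intrinsics and any distortion apply to the point x, -y, -z); pixel columns grow to the right and rows downward; lengths in mm; the calibration is good to about 2 mm. A picture is of the moment at which its call begins. There is no depth.
A pose or a line that the arm cannot do raises env.Unreachable and nothing moves.
- env.close_job(): hands the job in, once; it reports no verdict.
Readings, each from a call of its own:
- sensors.current_t(): time.
- sensors.current_joints(): joint angles.
- sensors.current_joint_vel(): joint speeds.
- sensors.current_tau(): joint torques, N m.
- sensors.current_position(): TCP position.
- sensors.current_tool_rot(): TCP orientation.
- sensors.current_wrist_force(): force on the tool from outside, world axes, zero at the start.
- sensors.current_moment(): the same for the moment, N m.
- sensors.current_width(): opening from 0.0 (shut) to 1.0 (fully open).
Only numpy, scipy, OpenCV 4.12 (cv2) and the standard library are available. Lean on these libraries where they do the work, as an engineer would, in place of code of your own. Each camera call takes 0.05 s, during which the arm holds its last target. There are 200 camera calls.

## Working session

There is one attempt and no reset: what is moved stays moved. The work goes in short steps, each a Python script; the robot and the scene stay as the last script left them, time stands still between calls to the robot, and variables do not carry over. Pictures are saved under pics/ and viewed, about 8 in all and at most 12, crops included, and the job is handed in when it is done.

```bash
mkdir -p pics; python3 - <<'E'
from cell import env, imaging, sensors
import cv2, pickle
for n in("top","side"):
    d=imaging.read_camera(n); cv2.imwrite(f"pics/{n}0.png",d["pixels"]); pickle.dump(d,open(f"{n}0.pkl","wb"))
    print(n,d["K"],d["distortion"],d["view"])
print(sensors.current_tool_rot(), sensors.current_t())
E
```

```text
top [[505.45578306   0.         317.43849273]
 [  0.         505.45578306 204.33784218]
 [  0.           0.           1.        ]] [-0.0145729  0.         0.         0.         0.       ] [[-2.59154148e-02 -9.99619871e-01  9.40767023e-03  1.06822686e+01]
 [ 9.80907131e-01 -2.36135552e-02  1.93037820e-01 -5.37102467e+02]
 [-1.92742292e-01  1.42307060e-02  9.81146215e-01 -1.16086290e+03]
 [ 0.00000000e+00  0.00000000e+00  0.00000000e+00  1.00000000e+00]]
side [[384.35265843   0.         317.27273478]
 [  0.         384.35265843 195.80408043]
 [  0.           0.           1.        ]] [-0.07545544  0.          0.          0.          0.        ] [[ 7.35357659e-01 -6.77628332e-01 -8.30402877e-03 -4.00663963e+02]
 [ 4.95466630e-01  5.29236297e-01  6.88782811e-01 -3.14032296e+02]
 [-4.62343954e-01 -5.10616085e-01  7.24920190e-01 -7.91633518e+02]
 [ 0.00000000e+00  0.00000000e+00  0.00000000e+00  1.00000000e+00]]
[[ 9.23469435e-01 -6.27003150e-04  3.83671487e-01]
 [-3.83671985e-01 -1.23524749e-03  9.23468615e-01]
 [-1.05088491e-04 -9.99999041e-01 -1.38127684e-03]] 0.1
```

View pics/top0.png

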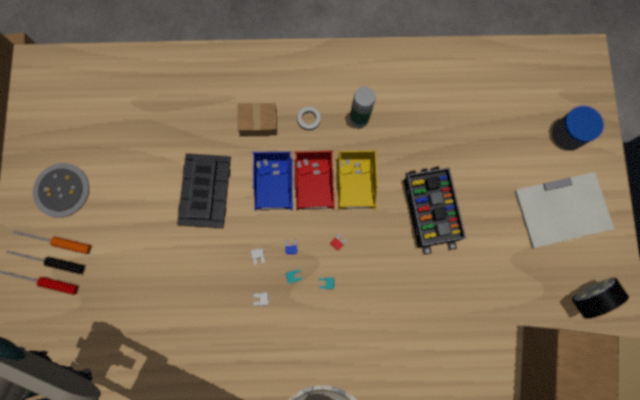

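View pics/side0.png

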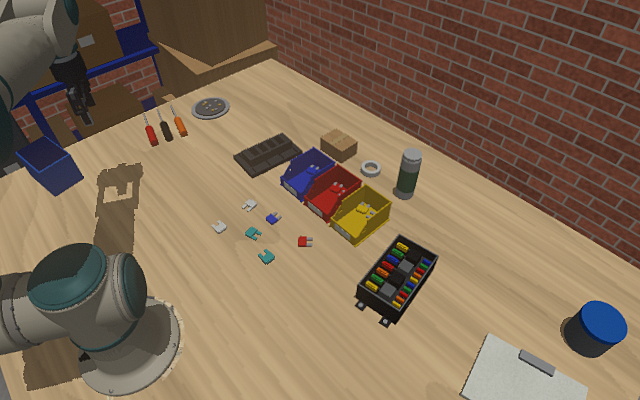

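The top view shows the cover at (205,190), the bins in blue/red/yellow order at (273/314/356,180) and the fuse box at (434,207). The loose blue fuse is at (291,249) and the red at (338,243), with white and teal decoys nearby. I'll zoom in to locate these accurately.

```bash
cat > h.py <<'E'
import numpy as np, cv2, pickle
from scipy.optimize import least_squares
F=np.diag([1.,-1,-1])
def proj(d,P):
    V=d["view"]; R=F@V[:3,:3]; t=F@V[:3,3]
    return cv2.projectPoints(np.asarray(P,float).reshape(-1,1,3),cv2.Rodrigues(R)[0],t,d["K"],np.array(d["distortion"]))[0].reshape(-1,2)
def back(d,uv,z):
    uv=np.asarray(uv,float).reshape(-1,1,2)
    n=cv2.undistortPoints(uv,d["K"],np.array(d["distortion"])).reshape(-1,2)
    V=d["view"]; R=F@V[:3,:3]; t=F@V[:3,3]
    c=-R.T@t; r=np.c_[n,np.ones(len(n))]@R
    return c+r*((z-c[2])/r[:,2])[:,None]
def pts(x,y,a,L):
    L=np.asarray(L,float); c,s=np.cos(a),np.sin(a)
    return L@np.array([[c,s,0],[-s,c,0],[0,0,1]])+[x,y,0]
def down(a):  # jaw axis z at world angle a, tool y down
    z=np.array([np.cos(a),np.sin(a),0]); y=np.array([0,0,-1.]); return np.c_[np.cross(y,z),y,z]
E
python3 - <<'E'
import pickle,cv2
d=pickle.load(open("top0.pkl","rb"))["pixels"]; s=pickle.load(open("side0.pkl","rb"))["pixels"]
def c(im,x0,y0,x1,y1,k,n): cv2.imwrite(n,cv2.resize(im[y0:y1,x0:x1],None,fx=k,fy=k,interpolation=cv2.INTER_CUBIC))
import numpy as np
a=cv2.resize(d[145:260,170:250],None,fx=5,fy=5,interpolation=cv2.INTER_CUBIC)
b=cv2.resize(d[145:260,395:475],None,fx=5,fy=5,interpolation=cv2.INTER_CUBIC)
ab=np.hstack([a,b]); ab=np.clip((ab/255.)**.6*255,0,255).astype('uint8'); cv2.imwrite("pics/c1.png",ab)
c(d,245,140,385,260,5,"pics/c2.png")
E
```

```text
(no output)
```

View pics/c1.png

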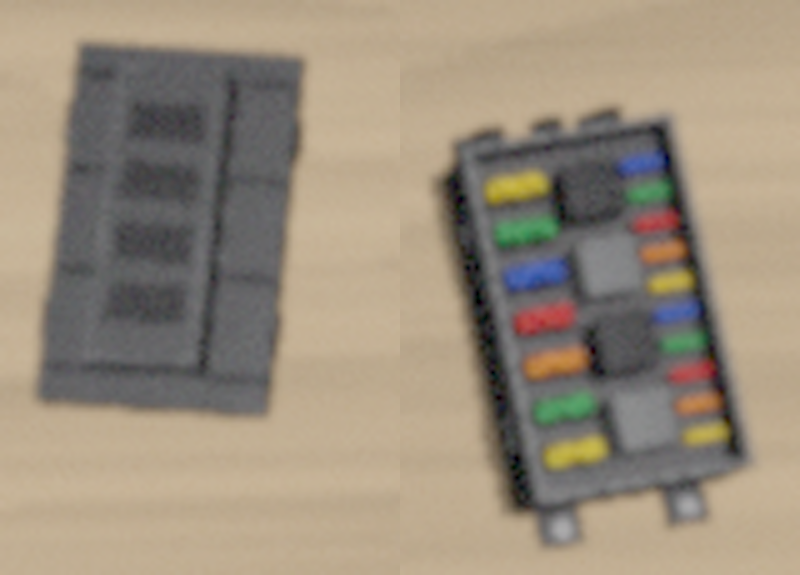

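View pics/c2.png

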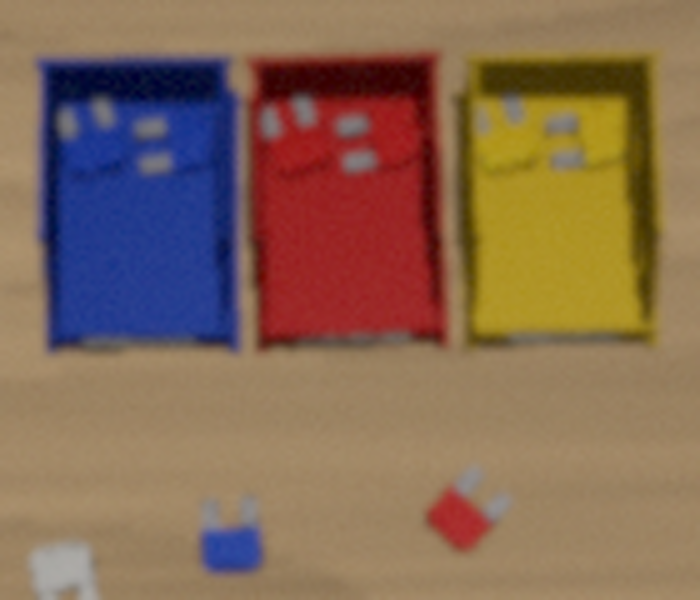

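```bash
cat > fit.py <<'E'
from h import *
T=pickle.load(open("top0.pkl","rb")); S=pickle.load(open("side0.pkl","rb"))
def box(x,y,z0,z1): return [[a*x/2,b*y/2,c] for a in(-1,1) for b in(-1,1) for c in(z0,z1)]
from scipy.optimize import minimize
K=4
def win(d,c,w,f):
    x0,y0=c[0]-w,c[1]-w; im=d["pixels"][y0:c[1]+w,x0:c[0]+w]
    im=cv2.resize(im,None,fx=K,fy=K,interpolation=cv2.INTER_CUBIC); m=f(im).astype(np.uint8)
    n,l,st,_=cv2.connectedComponentsWithStats(m); m=(l==1+np.argmax(st[1:,4])).astype(np.uint8)
    m=cv2.morphologyEx(m,cv2.MORPH_CLOSE,np.ones((9,9)))
    return d,x0,y0,m
def ren(p,L,w):
    d,x0,y0,m=w; uv=(proj(d,pts(*p,L))-[x0,y0]+.5)*K-.5
    r=np.zeros(m.shape,np.uint8); cv2.fillConvexPoly(r,cv2.convexHull(np.round(uv*16).astype(np.int32)),1,cv2.LINE_8,4); return r
def fit(p0,L,ws):
    sc=np.array([1,1,100.])
    f=lambda q:sum(np.count_nonzero(ren(q/sc,L,w)!=w[3]) for w in ws)
    q0=np.array(p0)*sc; sim=np.vstack([q0]+[q0+8*e for e in np.eye(3)])
    r=minimize(f,q0,method="Nelder-Mead",options=dict(initial_simplex=sim,xatol=.02,fatol=1)); 
    r=minimize(f,r.x,method="Nelder-Mead",options=dict(initial_simplex=np.vstack([r.x]+[r.x+3*e for e in np.eye(3)])))
    return np.round(r.x/sc,4), r.fun/sum(w[3].sum() for w in ws)
E
python3 - <<'E'
from fit import *
blue=lambda i:(i[...,0].astype(int)-i[...,2]>40)&(i[...,0].astype(int)-i[...,1]>30)
red=lambda i:(i[...,2].astype(int)-i[...,1]>90)
grey=lambda i:(i.astype(int).max(2)-i.min(2)<32)&(i.max(2)<110)
H=box(19,29,0,8.6)
for n,f,ct,cs,a in(("blue",blue,(291,249),(273,218),.05),("red",red,(338,243),(304,242),-.72)):
    p=back(T,ct,6)[0]; wt=win(T,ct,14,f); ws=win(S,cs,14,f)
    for w in([wt],[ws],[wt,ws]): print(n,*fit([p[0],p[1],a],H,w))
C=box(184,114,0,15)+box(150,54,15,43)
p=back(T,(205,190),10)[0]; wt=win(T,(205,190),50,grey); ws=win(S,(268,154),45,grey)
for w in([wt],[ws],[wt,ws]): print("cover",*fit([p[0],p[1],-.08],C,w))
q=lambda x,y,X,Y:[X+(x+.5)/5-.5,Y+(y+.5)/5-.5]
R=back(T,[q(x-400,y,395,145) for x,y in((460,142),(672,120),(748,462),(535,504))],62)
print(R,np.linalg.norm(R-np.roll(R,-1,0),axis=1),R.mean(0))
for k,X in(("b",(40,230,50,238)),("r",(250,438,260,446)),("y",(467,655,470,655))):
    print(k,back(T,[q(X[0],57,245,140),q(X[1],57,245,140)],70)[:,:2],back(T,[q(X[2],347,245,140),q(X[3],347,245,140)],34)[:,:2])
E
```

```text
blue [4.35720e+02 6.45177e+01 3.02000e-02] 0.1783901377810007
blue [4.366597e+02 6.389810e+01 4.150000e-02] 0.2482078853046595
blue [4.359067e+02 6.408440e+01 1.000000e-02] 0.22044088176352705
red [446.3746 -47.3499  -0.6919] 0.3647363872082973
red [449.1503 -46.0877  -0.7928] 0.389413988657845
red [447.0344 -48.2277  -0.6898] 0.4054176072234763
cover [ 5.892718e+02  2.790896e+02 -9.750000e-02] 0.04239138619079889
cover [ 5.891883e+02  2.770642e+02 -9.070000e-02] 0.053150066194221635
cover [ 5.896845e+02  2.789249e+02 -9.880000e-02] 0.04655736872826942
[[ 607.22498701 -219.90534153   62.        ]
 [ 615.83850285 -323.56889317   62.        ]
 [ 448.4182416  -346.86288974   62.        ]
 [ 431.12038479 -244.70518372   62.        ]] [104.02078923 169.03299723 103.61183692 177.84224216] [ 525.65052906 -283.76057704   62.        ]
b [[668.58454631 150.49219935]
 [666.44888381  58.87340639]] [[532.92528234 149.95910545]
 [530.72084065  58.63757739]]
r [[666.22524339  49.22415015]
 [664.13347807 -41.54461269]] [[530.46261457  47.94530754]
 [528.27684539 -42.51781197]]
y [[ 663.81245725  -55.55844857]
 [ 661.74162099 -146.50510797]] [[ 527.99444229  -54.20022241]
 [ 525.81434378 -144.34402105]]
```

```bash
python3 - <<'E'
from fit import *
red=lambda i:(i[...,2].astype(int)-i[...,1]>65)
H=box(19,29,0,8.6); ct,cs=(338,243),(304,242)
p=back(T,ct,6)[0]; wt=win(T,ct,14,red); ws=win(S,cs,14,red)
for w in([wt],[ws],[wt,ws]): print("red",*fit([p[0],p[1],-.72],H,w))
def boxm(i):
    m=((i.max(2)<105)|(i.astype(int).max(2)-i.min(2)>110)).astype(np.uint8)
    m=cv2.morphologyEx(m,cv2.MORPH_CLOSE,np.ones((9,9)))
    c,_=cv2.findContours(m,cv2.RETR_EXTERNAL,cv2.CHAIN_APPROX_NONE); c=max(c,key=cv2.contourArea)
    m[:]=0; cv2.drawContours(m,[c],-1,1,-1); return cv2.morphologyEx(m,cv2.MORPH_OPEN,np.ones((61,61)))
B=box(176,106,0,62); wt=win(T,(434,207),55,boxm); ws=win(S,(397,278),60,boxm)
vis=[]
for w in(wt,ws): print("box",*fit([525,-284,.139],B,[w]))
b,e=fit([525,-284,.139],B,[wt,ws]); print(b,e)
for w in(wt,ws):
    r=ren(b,B,w); c=w[0]["pixels"][w[2]:w[2]+r.shape[0]//4,w[1]:w[1]+r.shape[1]//4]; c=cv2.resize(c,r.shape[::-1],interpolation=cv2.INTER_CUBIC)
    cs,_=cv2.findContours(w[3],0,1); cv2.drawContours(c,cs,-1,(0,255,255),1)
    rim=(proj(w[0],pts(*b,[[88,53,62],[88,-53,62],[-88,-53,62],[-88,53,62]]))-[w[1],w[2]]+.5)*4-.5
    cv2.polylines(c,[np.int32(rim)],True,(255,0,255),1); vis.append(cv2.resize(c,(390,390)))
cv2.imwrite("pics/v1.png",np.hstack(vis))
E
```

```text
red [447.0469 -46.6229  -0.6984] 0.12237998647734956
red [448.9144 -46.3792  -0.7169] 0.25996810207336524
red [447.0265 -47.1291  -0.6952] 0.20636663007683864
box [ 5.266353e+02 -2.829603e+02  1.370000e-01] 0.032349883247260146
box [ 5.246059e+02 -2.872142e+02  1.711000e-01] 0.06759644935336422
[ 5.260688e+02 -2.851995e+02  1.497000e-01] 0.0724269377382465
```

View pics/v1.png

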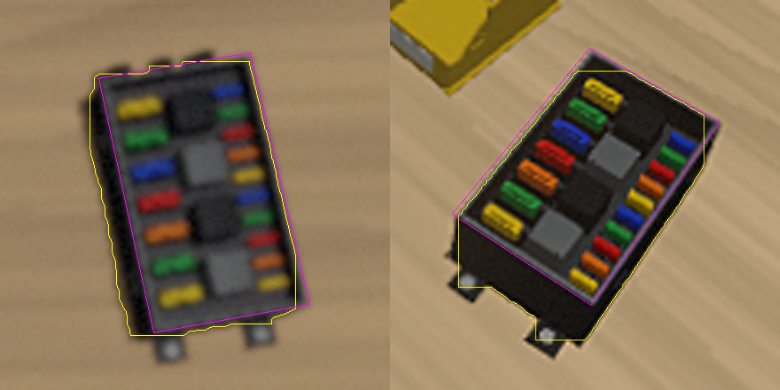

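```bash
cat > pick.py <<'E'
import sys; from h import *
from cell import env, imaging, sensors
def fuse(x,y,a,bx,by,ba=-0.023):
    R=down(a+np.pi/2); Rb=down(ba+np.pi/2)
    env.move_pose([x,y,80],R)
    print("g",env.line_to([x,y,1.5],velocity=90,guard=15), sensors.current_position())
    env.close_gripper(30); print("w",sensors.current_width())
    env.line_to([x,y,115],velocity=150); print("w",sensors.current_width())
    env.move_pose([bx,by,115],Rb); env.line_to([bx,by,50],velocity=120)
    print("w",sensors.current_width())
E
python3 - <<'E'
from pick import *
fuse(435.9,64.1,.03,555.5,104.5)
d=imaging.read_camera("side")["pixels"]; cv2.imwrite("pics/b1.png",cv2.resize(d[90:260,200:440],None,fx=3,fy=3))
print(sensors.current_t(), sensors.current_joints())
E
```

```text
g False [436.37902366  64.16717056   2.09167095]
w 0.32407880586245136
w 0.3283544951856602
w 0.3226031209107782
5.7333 [ 1.20518024e-01  2.96704049e-01  1.49467024e+00  5.92376928e-05
  1.34807952e+00 -1.42720120e+00]
```

View pics/b1.png

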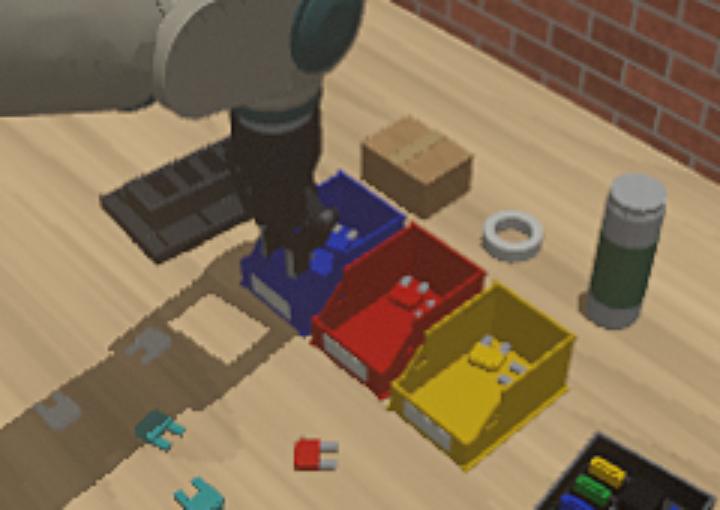

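The blue fuse is in the gripper over the front of the blue bin. I'll release it and then do the red one.

```bash
python3 - <<'E'
from pick import *
env.let_go(); env.dwell(.3); env.line_to([555.5,104.5,120],velocity=150)
fuse(447.2,-46.9,-.70,553,3.0)
env.let_go(); env.dwell(.3); env.line_to([553,3,125],velocity=150)
x,y,a=589.4,278.3,-.098
env.move_pose([x,y,125],down(a+np.pi/2))
d=imaging.read_camera("side")["pixels"]; e=imaging.read_camera("top"); pickle.dump(e,open("top1.pkl","wb"))
cv2.imwrite("pics/b2.png",np.hstack([cv2.resize(d[140:260,270:400],(433,400)),cv2.resize(e["pixels"][140:260,250:360],(366,400))]))
print(sensors.current_t(), sensors.current_joints(),sensors.current_wrist_force())
E
```

```text
g False [447.71259691 -46.95677192   2.09148808]
w 0.3290060636638111
w 0.3226056917042182
w 0.3252372380978401
14.5417 [ 3.81960420e-01  4.60244323e-01  1.13259974e+00 -2.87569027e-04
  1.54885196e+00 -1.08875673e+00] [ 0.25337068 -0.20162142  0.11592622]
```

View pics/b2.png

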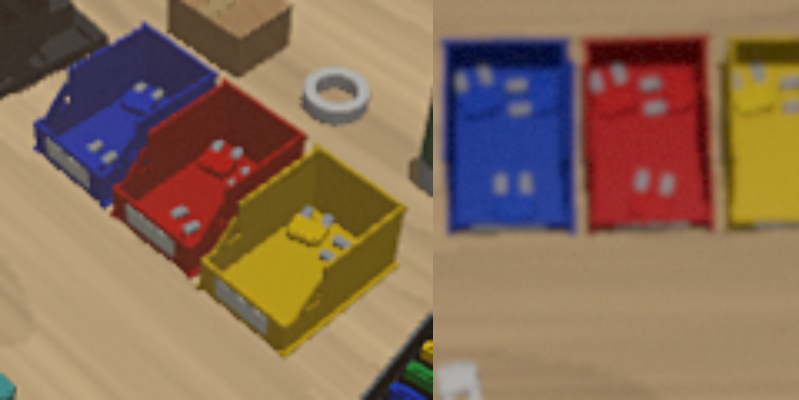

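Both fuses lie in the front halves of their own bins (blades at (513,183) and (654,182) in the crop). Now the cover.

```bash
python3 - <<'E'
from pick import *
x,y,a=589.4,278.3,-.098
print(env.line_to([x,y,13],velocity=80,guard=12), sensors.current_position())
env.close_gripper(60); print("w",sensors.current_width(),sensors.current_position())
env.line_to([x,y,30],velocity=50); print("w",sensors.current_width(),sensors.current_wrist_force(),sensors.current_moment())
env.line_to([x,y,150],velocity=120)
env.line_to([557,0,150],velocity=150,frame=down(.02+np.pi/2))
env.line_to([526.2,-284,150],velocity=150,frame=down(.139+np.pi/2))
env.dwell(.4)
for n in("top","side"):
    d=imaging.read_camera(n); pickle.dump(d,open(n+"2.pkl","wb")); cv2.imwrite(f"pics/{n}2.png",d["pixels"])
t=pickle.load(open("top2.pkl","rb"))["pixels"];s=d["pixels"]
g=np.hstack([cv2.resize(t[130:280,370:500],(390,450)),cv2.resize(s[180:330,320:450],(390,450))])
cv2.imwrite("pics/c3.png",np.uint8((g/255.)**.6*255))
print(sensors.current_t(),sensors.current_position(),sensors.current_wrist_force(),sensors.current_moment(),sensors.current_tool_rot())
E
```

```text
False [589.760488   278.45374174  13.70528759]
w 0.619412788535085 [589.75257808 278.43339355  13.61969097]
w 0.6223250077414624 [ 1.18442719 -0.32131342 -2.40417912] [-0.00790101  0.00602374 -0.04991286]
22.7083 [ 526.2138949  -283.97899723  149.9976322 ] [ 0.4043834   0.15696443 -1.4301894 ] [-0.0402399  -0.04665116 -0.01029726] [[ 9.90352541e-01  1.12171107e-05 -1.38570720e-01]
 [ 1.38570720e-01  6.36002579e-06  9.90352541e-01]
 [ 1.19902075e-05 -1.00000000e+00  4.74430459e-06]]
```

View pics/c3.png

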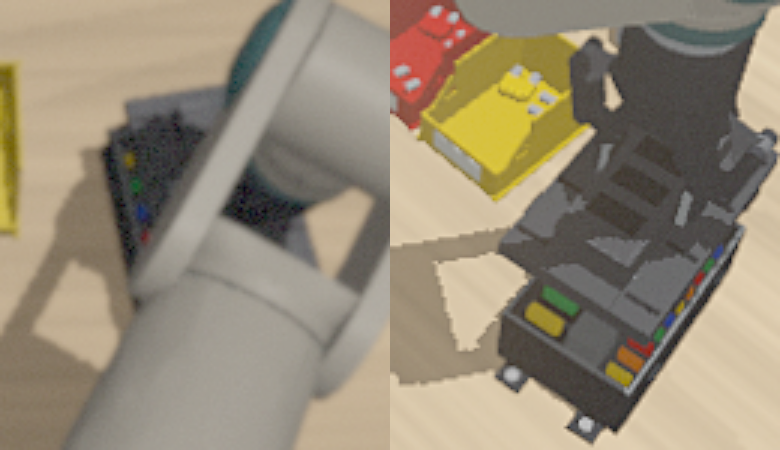

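Cover held over the box, looks level. I'll refine the box pose with edge fits and measure the cover in the side view at a lower, still safe height.

```bash
cat > edge.py <<'E'
from fit import *
def edgefit(p,L,ds,z=0.,free=(0,1,2),it=12,win=4.,skip=None,wpx=None,th=6):
    L=np.array(L,float)+[0,0,z]; p=np.array(p,float); st=np.arange(-win,win+.01,.25)
    for k in range(it):
        P3=[];N=[];Q=[];D=[]
        for j,d in enumerate(ds):
            g=cv2.GaussianBlur(d["pixels"].astype(np.float32),(0,0),.8)
            uv=proj(d,pts(*p,L)); h=cv2.convexHull(uv.astype(np.float32),returnPoints=False)[:,0]
            for a,b in zip(h,np.roll(h,-1)):
                e=uv[b]-uv[a]; l=np.linalg.norm(e)
                if l<8: continue
                n=np.array([e[1],-e[0]])/l
                for t in np.linspace(.06,.94,int(l*1.5)):
                    c=uv[a]+t*e
                    if skip and skip(j,c): continue
                    s=(c+st[:,None]*n).astype(np.float32)
                    v=cv2.remap(g,s[:,0].reshape(1,-1),s[:,1].reshape(1,-1),cv2.INTER_LINEAR)[0]
                    G=np.linalg.norm(np.gradient(v,axis=0),axis=1)/.25; i=G.argmax()
                    if G[i]<th or i in(0,len(st)-1): continue
                    o=st[i]
                    den=G[i-1]-2*G[i]+G[i+1]
                    if den<0: o+=.25*.5*(G[i-1]-G[i+1])/den
                    P3.append(L[a]+t*(L[b]-L[a]));N.append(n);Q.append(c+o*n);D.append(j)
        P3,N,Q,D=map(np.array,(P3,N,Q,D)); free=list(free); sc=np.array([1,1,.01])
        def res(q):
            pp=p.copy(); pp[free]+=q*sc[free]; W=pts(*pp,P3); r=np.empty(len(D))
            for j,d in enumerate(ds):
                m=D==j
                if m.any(): r[m]=((proj(d,W[m])-Q[m])*N[m]).sum(1)
            return r
        s=least_squares(res,np.zeros(len(free)),loss="cauchy",f_scale=.25)
        p[free]+=s.x*sc[free]; win_=max(1.5,win*.8); win=win_; st=np.arange(-win,win+.01,.25)
    return np.round(p,4), len(D), round(float(np.median(abs(res(np.zeros(len(free)))))),3)
B=box(176,106,0,62); C=box(184,114,0,15)
CC=C+box(150,54,15,43)
E
python3 - <<'E'
from edge import *
from pick import *
for n,ds in(("top",[T]),("side",[S]),("both",[T,S])):
    print(n,"box",*edgefit([526.2,-284,.139],B,ds)," cover0",*edgefit([589.4,278.3,-.098],CC,ds))
env.line_to([526.2,-284,100],velocity=60); env.dwell(.5)
for n in("top","side"):
    d=imaging.read_camera(n); pickle.dump(d,open(n+"3.pkl","wb"))
print(sensors.current_position(),sensors.current_t())
sk=lambda j,c: c[1]<225   # hide where arm occludes
print("cover now side",edgefit([526.2,-284,.139],C,[d],z=86.4,skip=sk))
c=d["pixels"][190:340,330:470]; c=cv2.resize(c,None,fx=5,fy=5,interpolation=cv2.INTER_CUBIC)
c=np.uint8((c/255.)**.6*255)
for L,p in((np.array(C)+[0,0,86.4],[526.2,-284,.139]),):
    uv=((proj(d,pts(*p,L))-[330,190]+.5)*5-.5).astype(int)
    for a,b in((0,2),(2,6),(6,4),(4,0),(1,3),(3,7),(7,5),(5,1)): cv2.line(c,tuple(map(int,uv[a])),tuple(map(int,uv[b])),(0,255,255) if a%2==0 else (255,0,255),1)
cv2.imwrite("pics/c4.png",c[:600])
E
```

```text
top box [ 5.248179e+02 -2.823042e+02  1.473000e-01] 292 0.368  cover0 [ 5.884390e+02  2.788965e+02 -9.400000e-02] 350 0.332
side box [ 5.273282e+02 -2.860900e+02  1.559000e-01] 325 0.349  cover0 [ 5.888148e+02  2.780045e+02 -8.680000e-02] 244 0.232
both box [ 5.248681e+02 -2.841584e+02  1.200000e-01] 501 0.487  cover0 [ 5.886591e+02  2.787365e+02 -9.210000e-02] 594 0.292
[ 526.18502537 -283.99915787   99.98948923] 24.2917
cover now side (array([ 5.268869e+02, -2.848529e+02,  1.094000e-01]), 248, 0.351)
```

View pics/c4.png

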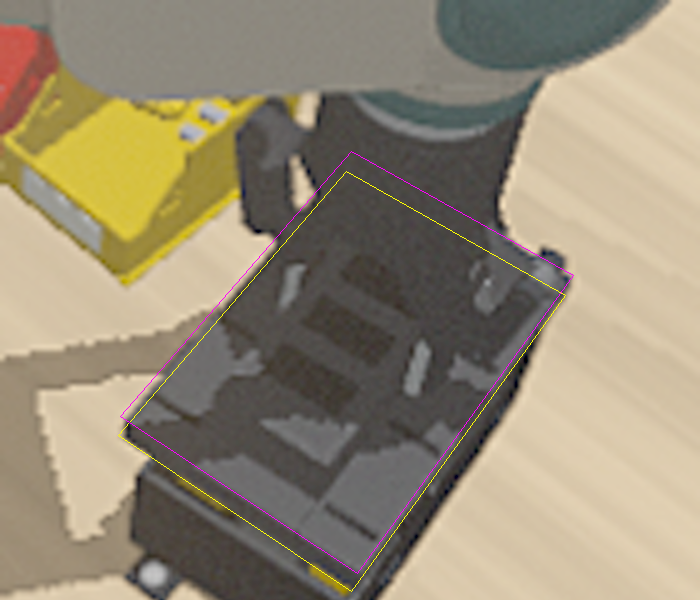

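```bash
python3 - <<'E'
from edge import *
R=box(176,106,62,62)[::2]
for n,ds in(("top",[T]),("side",[S]),("both",[T,S])):
    for p0 in([526.2,-284,.139],[525,-285,.155],[526.5,-283,.12]): print(n,*edgefit(p0,R,ds,win=2.5,it=15))
out=[]
for d,x0,y0,w,h,k in((T,398,160,75,95,6),(S,350,230,95,100,6)):
    c=cv2.resize(d["pixels"][y0:y0+h,x0:x0+w],None,fx=k,fy=k,interpolation=cv2.INTER_LANCZOS4); c=np.uint8((c/255.)**.5*255)
    uv=((proj(d,pts(526.2,-284,.139,R))-[x0,y0]+.5)*k-.5).astype(int)
    for a,b in((0,1),(1,3),(3,2),(2,0)): cv2.line(c,tuple(map(int,uv[a])),tuple(map(int,uv[b])),(255,0,255),1)
    out.append(cv2.resize(c,None,fx=570/c.shape[0],fy=570/c.shape[0])[:, :400] if 0 else c[:570])
# crop to fit 800 wide by scaling
g=np.hstack(out); g=cv2.resize(g,None,fx=800/g.shape[1],fy=800/g.shape[1],interpolation=cv2.INTER_AREA); print(g.shape); cv2.imwrite("pics/c5.png",g)
E
```

```text
top [ 5.213640e+02 -2.841503e+02  1.613000e-01] 332 0.419
top [ 5.213916e+02 -2.839974e+02  1.590000e-01] 332 0.437
top [ 5.214206e+02 -2.840530e+02  1.624000e-01] 329 0.415
side [ 5.261992e+02 -2.878889e+02  1.324000e-01] 319 0.407
side [ 5.262224e+02 -2.878938e+02  1.323000e-01] 321 0.425
side [ 5.262344e+02 -2.878825e+02  1.333000e-01] 322 0.42
both [ 5.257317e+02 -2.821780e+02  1.535000e-01] 498 0.34
both [ 5.240640e+02 -2.824404e+02  1.518000e-01] 520 0.436
both [ 5.257630e+02 -2.821434e+02  1.529000e-01] 500 0.34
(447, 800, 3)
```

View pics/c5.png

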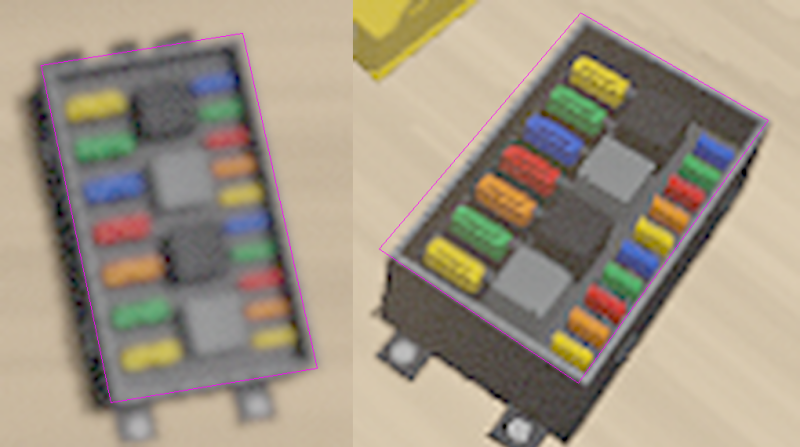

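The rim overlay at (526.2, -284, 0.139) matches the top view to about 1 mm, and the side view agrees except on the serrated left edge. I'll lower to the 10 mm gap under guard and check there.

```bash
python3 - <<'E'
from edge import *
from pick import *
R=down(.139+np.pi/2); x,y=526.4,-284.2
print(env.line_to([x,y,85.6],velocity=25,frame=R,guard=6)); env.dwell(.6)
d=imaging.read_camera("side"); e=imaging.read_camera("top"); pickle.dump(d,open("side4.pkl","wb"))
print(sensors.current_position(),sensors.current_width(),sensors.current_wrist_force(),sensors.current_moment(),sensors.current_t())
out=[]
for d,x0,y0,w,h in((e,398,155,75,100),(d,350,225,95,100)):
    k=5; c=cv2.resize(d["pixels"][y0:y0+h,x0:x0+w],None,fx=k,fy=k,interpolation=cv2.INTER_LANCZOS4); c=np.uint8((c/255.)**.5*255)
    uv=((proj(d,pts(x,y,.139,np.array(C)+[0,0,72]))-[x0,y0]+.5)*k-.5)
    for i in uv: cv2.drawMarker(c,tuple(map(int,i)),(255,0,255),cv2.MARKER_CROSS,9,1)
    out.append(c)
g=np.hstack(out); cv2.imwrite("pics/c6.png",cv2.resize(g,(800,int(g.shape[0]*800/g.shape[1]))))
E
```

```text
False
[ 526.41245375 -284.19074142   85.57117407] 0.6231049697529517 [-0.01374931 -0.02353563 -1.22250702] [ 0.02393437 -0.01764073 -0.00645777] 25.7167
```

View pics/c6.png

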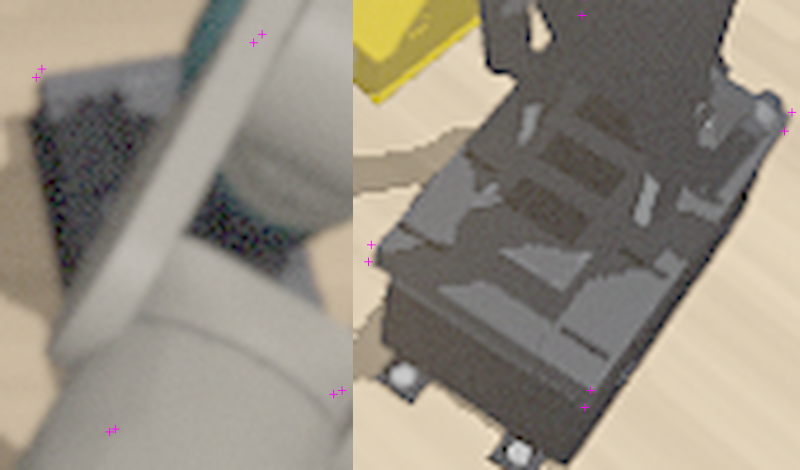

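```bash
python3 - <<'E'
from edge import *
from cell import imaging
for n in("top","side"): pickle.dump(imaging.read_camera(n),open(n+"4.pkl","wb"))
T4,S4=[pickle.load(open(n+"4.pkl","rb")) for n in("top","side")]
def meas(name,d,p,A,B,t0=.08,t1=.92,win=5):
    # signed mm offset outward of edge A-B (dark->bright outward)
    A,B=np.array(A,float),np.array(B,float); g=cv2.GaussianBlur(d["pixels"].astype(np.float32),(0,0),.7).mean(2)
    ts=np.linspace(t0,t1,40); W=A+ts[:,None]*(B-A); m=(A+B)/2; ax=0 if abs(A[0]-B[0])<1 else 1
    o=np.zeros(3); o[ax]=np.sign(m[ax]); uv=proj(d,pts(*p,W)); q=proj(d,pts(*p,W+o))-uv
    e=uv[-1]-uv[0]; n=np.array([e[1],-e[0]])/np.linalg.norm(e); s=(q@n).mean(); n=n*np.sign(s); s=abs(s)
    st=np.arange(-win,win+.01,.2); S_=(uv[:,None]+st[:,None]*n).astype(np.float32)
    v=cv2.remap(g,S_[...,0],S_[...,1],cv2.INTER_LINEAR); G=np.gradient(v,axis=1)/.2; i=G.argmax(1); off=st[i]/s; k=G.max(1)>10
    c=np.polyfit(ts[k],off[k],1) if k.sum()>5 else [0,0]
    print(name,"n",k.sum(),"off mm median %.2f iqr %.2f slope %.2f"%(np.median(off[k]),np.subtract(*np.percentile(off[k],[75,25])),c[0]), "px/mm %.2f"%s)
b=(526.2,-284,.139); c0=(589.4,278.3,-.098); n=(526.4,-284.2,.139)
print("BOX"); 
meas("T +x",T,b,[88,53,62],[88,-53,62]); meas("T -x",T,b,[-88,53,62],[-88,-53,62]); meas("T -y",T,b,[-88,-53,62],[88,-53,62])
meas("S +y",S,b,[-88,53,62],[88,53,62]); meas("S +x",S,b,[88,53,62],[88,-53,62])
for nm,d,p,z in(("C0 T",T,c0,0),("NOW T",T4,n,72),("C0 S",S,c0,0),("NOW S",S4,n,72)):
  for h in(0,15):
    k=z+h; now="NOW" in nm
    if "T" in nm:
        meas(f"{nm} +x h{h}",d,p,[92,57,k],[92,-57,k],.1,.5 if now else .92); 
        meas(f"{nm} +y h{h}",d,p,[92,57,k],[-92,57,k],.1,.5 if now else .92)
        if not now: meas(f"{nm} -x h{h}",d,p,[-92,57,k],[-92,-57,k]); meas(f"{nm} -y h{h}",d,p,[92,-57,k],[-92,-57,k])
    else:
        meas(f"{nm} +y h{h}",d,p,[-92,57,k],[92,57,k],.08,.55)
        meas(f"{nm} -x h{h}",d,p,[-92,57,k],[-92,-57,k]) if not now else meas(f"{nm} -y h{h}",d,p,[-92,-57,k],[92,-57,k],.5,.9)
E
```

```text
BOX
T +x n 40 off mm median 4.46 iqr 9.42 slope -5.30 px/mm 0.40
T -x n 38 off mm median 5.63 iqr 2.58 slope -2.91 px/mm 0.43
T -y n 40 off mm median -2.43 iqr 1.46 slope -2.70 px/mm 0.41
S +y n 40 off mm median -5.35 iqr 1.40 slope 3.04 px/mm 0.43
S +x n 40 off mm median -2.36 iqr 0.59 slope 1.12 px/mm 0.34
C0 T +x h0 n 40 off mm median 3.17 iqr 1.59 slope -0.21 px/mm 0.38
C0 T +y h0 n 40 off mm median 4.05 iqr 1.01 slope -0.27 px/mm 0.40
C0 T -x h0 n 40 off mm median 0.50 iqr 1.50 slope 0.39 px/mm 0.40
C0 T -y h0 n 40 off mm median -1.01 iqr 1.26 slope 1.62 px/mm 0.40
C0 T +x h15 n 40 off mm median -1.57 iqr 2.09 slope 0.32 px/mm 0.38
C0 T +y h15 n 40 off mm median 0.50 iqr 1.12 slope -0.29 px/mm 0.40
C0 T -x h15 n 40 off mm median 2.47 iqr 1.98 slope 0.11 px/mm 0.40
C0 T -y h15 n 40 off mm median 1.99 iqr 1.12 slope 1.43 px/mm 0.40
NOW T +x h0 n 40 off mm median 1.48 iqr 0.98 slope -0.56 px/mm 0.41
NOW T +y h0 n 40 off mm median 10.08 iqr 1.08 slope -0.87 px/mm 0.42
NOW T +x h15 n 40 off mm median -1.95 iqr 0.61 slope 0.14 px/mm 0.41
NOW T +y h15 n 40 off mm median 11.86 iqr 0.59 slope 3.39 px/mm 0.42
C0 S +y h0 n 40 off mm median 17.19 iqr 1.91 slope 6.77 px/mm 0.21
C0 S -x h0 n 40 off mm median 0.00 iqr 0.66 slope -1.13 px/mm 0.30
C0 S +y h15 n 40 off mm median 0.00 iqr 1.91 slope 3.77 px/mm 0.21
C0 S -x h15 n 40 off mm median 6.56 iqr 1.31 slope 0.03 px/mm 0.30
NOW S +y h0 n 40 off mm median 3.64 iqr 1.82 slope 4.30 px/mm 0.44
NOW S -y h0 n 40 off mm median 5.94 iqr 3.82 slope -18.34 px/mm 0.47
NOW S +y h15 n 40 off mm median -0.45 iqr 7.87 slope 5.15 px/mm 0.44
NOW S -y h15 n 40 off mm median 6.71 iqr 5.14 slope -21.41 px/mm 0.48
```

```bash
python3 - <<'E'
from edge import *
k=lambda L,X,Y,s:[[X+(x+.5)/s-.5,Y+(y+.5)/s-.5] for x,y in L]
l=k([(117,187),(127,231),(136,274),(146,318),(157,362),(167,407),(177,452)],395,145,5)
r=k([(242,163),(250,191),(257,222),(264,252),(271,282),(276,314),(284,342),(293,372),(299,404),(306,434)],395,145,5)
s=800/1020*6
l2=k([(600-353,82),(575-353,109),(552-353,139),(530-353,170),(506-353,201),(480-353,233),(455-353,264)],350,230,s)
r2=k([(716-353,152),(701-353,172),(685-353,193),(670-353,213),(655-353,236),(638-353,260),(622-353,284),(606-353,305),(589-353,328),(572-353,350)],350,230,s)
for d,c in((T,l),(T,r),(S,l2),(S,r2)):
    w=back(d,c,55); f=np.polyfit(w[:,0],w[:,1],1); print(round(np.arctan(f[0]),4),w.mean(0))
E
```

```text
0.1557 [ 521.03215286 -257.67400254   55.        ]
0.1518 [ 529.84947014 -319.83958216   55.        ]
0.1557 [ 518.93883891 -260.33150226   55.        ]
0.1501 [ 525.73038494 -325.47745201   55.        ]
```

All four internal fuse columns (two in each camera) give a box yaw near 0.153 rad. I'll correct the yaw to that and make a small x shift.

```bash
python3 - <<'E'
from edge import *
from pick import *
print(env.line_to([526.9,-284.2,85.6],velocity=8,frame=down(.152+np.pi/2),guard=6)); env.dwell(1.0)
e=imaging.read_camera("top")["pixels"]; s=imaging.read_camera("side")["pixels"]
g=np.hstack([cv2.resize(e[100:280,170:480],(620,360))[:, :500],cv2.resize(s[190:320,340:440],(277,360),interpolation=cv2.INTER_CUBIC)])
cv2.imwrite("pics/c7.png",np.uint8((g/255.)**.6*255))
print(sensors.current_position(),sensors.current_width(),sensors.current_wrist_force(),sensors.current_moment(),abs(np.array(sensors.current_joint_vel())).max(),sensors.current_t())
E
```

```text
False
[ 526.89379996 -284.19310904   85.5768839 ] 0.6251513575268409 [ 0.39081384  0.05116299 -2.71220839] [-0.03756949  0.05610398  0.00388282] 0.00159283481224026 27.1667
```

View pics/c7.png

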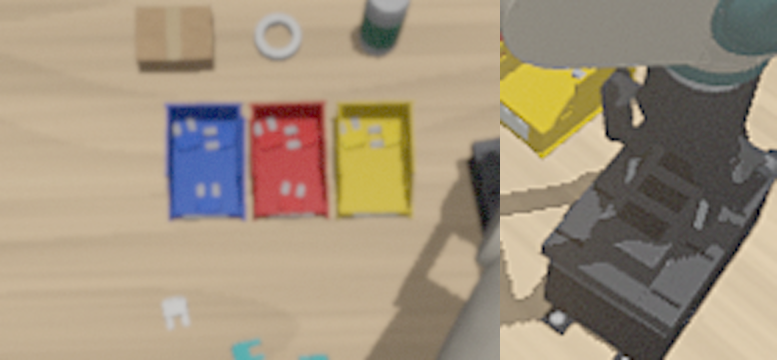

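The bins and bystanders are undisturbed, both fuses are in their bins, and the cover sits square over the box with no contact. Handing in.

```bash
python3 -c "
from cell import env
env.close_job()"
```

```text
the job is handed in; nothing more can be done
```

The job is handed in at about 27 s. Both loose fuses are in their own bins, and the arm is holding the cover over the fuse box with its lower edge about 10 mm above the rim.

- **Fuses:** the last pictures show the blue and red fuses lying in the front halves of the blue and red bins.
- **Other things:** the bins, carton, tape and spray can look unmoved in the last pictures.
- **Cover:** I gripped it with 60 N and carried it about 136 mm above the bench (the bins are 70 mm high). The arm was still at the end, with the grip width steady. The guard stop never tripped, and the wrist force showed only the cover's weight and about 1 N of noise.
- **Gap:** the 10 mm comes from the arm's position and the height at which I gripped the cover; I did not measure it in the pictures. I judged level by eye in the pictures and from the tool pointing straight down.

**Where the checks disagreed:**
- **Box position:** the two cameras differed by about 1–4 mm on the fuse box's centre. I used a compromise weighted towards the top view, so centring is probably good to 1–2 mm.
- **Box angle:** edge fits ranged from 0.12 to 0.17 rad. I used 0.152, because the fuse columns inside the box gave 0.150–0.156 in both cameras.
- **Final centring:** the arm hides part of the cover from the top camera, so I could not check centring on all four sides after the last small correction.

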